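# Put the dried shiitake back in its push-button jar

## Robot

A 6-joint arm with a two-finger parallel gripper is mounted at the origin on the work surface. World frame = base frame: x ahead of the robot, y to its left, z up, the work surface at z = 0. Lengths are in mm, angles in rad, forces in N, time in s.
With the tool pointing down it reaches from about 350 to 975 mm from the base axis. Payload 7.1 kg.
Tool frame: the origin (TCP) lies on the centre line of the jaws, within the pads' length; the fingertips stand 25 mm ahead of it and the grasp point (between the pads) lies 6 mm ahead of it (ctrl.nose_length is the distance from the TCP to the fingertips, in mm); x points along the fingers, y is the direction in which the jaws open and shut, and the axes are right-handed (so a half turn about x gives the same grasp; the last joint's range is limited). The gripper opens to 88 mm and grips with 3 to 60 N. Pads are 20 mm wide; open, the fingers measure 115 mm over their backs; the gripper's body (75 mm by 178 mm) begins 61 mm behind the grasp point.
Start: joints at [1.285, 0.423, 1.63, -0, 1.089, -0.019], TCP at [164.747, 602.879, 247.675] pointing down, gripper open.
Joint ranges: [-3, 3], [-0.9, 2.11], [0.09, 2.58], [-1.31, 4.45], [0.11, 2.69], [-2.54, 2.54]. Speed limits (rad/s): [2.39, 2.39, 3.01, 3.14, 3.14, 3.14].

## Interface

Orientations are given as a rotation vector (axis times angle).
In Python, from workcell import ctrl gives the robot as it stands.
- The arm moves only by the tool arm_command, never from a script. Its argument "deltas" is a list of rows, each a list of 4 numbers: the shift along the tool's x, y, z in m, then the turn about the tool's x in rad. In form: [[tx, ty, tz, yaw], ...]. A call has 1 to 10 rows; each row shifts and turns the pose as measured when the row begins, along the tool's axes as they then stand; what a row does not reach is not made up. A row lasts 1/10 s, in which the tool goes at most 50 mm and 8.59 degrees, less where a joint would pass 70% of its speed; a pose out of reach is approached as far as the arm can. A call is refused whole if a number of a shift passes 0.05 or a number of a turn 0.15, either way. A call with a gripper value outside its range is refused whole. "hand" is the finger opening in m, from 0 to 0.0878, set as the call begins (left out, the last holds). The fingers move at their own pace and stop on an object; the grip force is fixed at half the most. Time passes only in rows, so rows that do not move let the fingers close. It gives the time, the measured TCP pose, the force and the opening at its end, in the units of the state.
- ctrl.get_obs(): the state, without advancing time (a new reading comes with each control period).
- ctrl.get_image(name): name is "side" or "top" or "wrist"; returns the picture (420x560x3 uint8, red, green, blue); there is no depth.
- ctrl.get_calibration(name): a dict with "fx", "fy", "cx", "cy" (pixels), "dist" ([k1, k2, p1, p2, k3] as OpenCV has them; the pictures are not rectified), "R" (3x3) and "t" (3): a world point X has camera coordinates R X + t. Camera axes: x right, y down, z forward; pixel columns grow to the right and rows downward; lengths in mm; the calibration is good to about 2 mm. A picture is of the moment at which its call begins: read the wrist's pose just before it. get_calibration takes no time and is no camera call; for the wrist camera it gives the pose at the moment of the call.
- ctrl.close_job(): hands the job in, once; it reports no verdict.
The state is a dict: "t": time; "qpos": joint angles; "qvel": joint speeds; "joint_torque": joint torques, N m; "ee_pos": TCP position; "orientation": TCP orientation; "ft_force": force on the tool from outside, world axes, zero at the start; "moment": the same for the moment, N m; "width": finger opening in mm.
Only numpy, scipy, OpenCV 4.12 (cv2) and the standard library are available. Lean on these libraries where they do the work, as an engineer would, in place of code of your own. Each camera call takes 0.05 s, during which the arm holds its last target.

## Task

Put all the dried shiitake caps from the chopping board back into the glass jar that still holds the last shiitake cap. Press the button in that jar's lid so that it pops up, lift the lid off by the button and set it down flat on the bare counter, right way up; when every cap is inside, put the lid squarely back on and press the button down so that it stays down and the jar is sealed. Keep the cinnamon jar shut and leave the garlic bulbs and the carafe where they are.

Things in the scene. Friction and masses are not known exactly. Their poses are not given: they have to be found in the camera images.
- jar_a_mouth (a point): Jar a: round clear glass jar without handle, outside diameter 130 mm, wall 4 mm (inside diameter 122 mm), 100 mm tall, inner floor 6 mm above the counter; it stands on the counter on the robot's left and does not move. The point is the centre of its mouth, level with the rim, 100 mm above the counter. Holds at the start either the last shiitake cap or the cinnamon bundle.
- lid_a_seat (a point): Loose lid of jar a (190 g): dark disc, 132 mm diameter, 11 mm thick, push button in a well in its top; below it a plug (104 to 114 mm diameter, 16 mm deep) that enters the jar with 4 mm play. Point: on the axis, at the disc's underside, 11 mm below the lid's top face; meets the jar's mouth point when the lid is on, is 16 mm above the counter when it stands there. z: lid's axis, up.
- button_a_top (a point): Centre of the top face of the cream push button in lid a: a cylinder of 44 mm diameter, on the lid's axis. Latched down it stands 1 mm above the lid's top face (12 mm above the lid's seat point), so it cannot be gripped; popped up it stands 23 mm above the lid's top face and serves as the handle.
- button_a (a joint): Height of button a in its lid, m: 0 latched down (sealed), 0.022 popped up, -0.005 pressed in to the stop. Push-push latch, spring 1.3 N up, 3.5 N latched: pressing the latched button in to the stop (4 to 5 N; it must go 4 mm in) and letting go makes it spring up; pressing the popped button down to the stop and letting go makes it stay at 0.
- jar_b_mouth (a point): Jar b: round clear glass jar without handle, outside diameter 130 mm, wall 4 mm (inside diameter 122 mm), 100 mm tall, inner floor 6 mm above the counter; it stands on the counter on the robot's right and does not move. The point is the centre of its mouth, level with the rim, 100 mm above the counter. Holds at the start either the last shiitake cap or the cinnamon bundle.
- lid_b_seat (a point): Loose lid of jar b (190 g): dark disc, 132 mm diameter, 11 mm thick, push button in a well in its top; below it a plug (104 to 114 mm diameter, 16 mm deep) that enters the jar with 4 mm play. Point: on the axis, at the disc's underside, 11 mm below the lid's top face; meets the jar's mouth point when the lid is on, is 16 mm above the counter when it stands there. z: lid's axis, up.
- button_b_top (a point): Centre of the top face of the cream push button in lid b: a cylinder of 44 mm diameter, on the lid's axis. Latched down it stands 1 mm above the lid's top face (12 mm above the lid's seat point), so it cannot be gripped; popped up it stands 23 mm above the lid's top face and serves as the handle.
- button_b (a joint): Height of button b in its lid, m: 0 latched down (sealed), 0.022 popped up, -0.005 pressed in to the stop. Push-push latch, spring 1.3 N up, 3.5 N latched: pressing the latched button in to the stop (4 to 5 N; it must go 4 mm in) and letting go makes it spring up; pressing the popped button down to the stop and letting go makes it stay at 0.
- cap_1_mid (a point): One loose dried shiitake cap, dark brown with pale cracks, a domed disc of 46 mm diameter, 20 mm tall, 14 g, dome up on the board. The point is its centre, 10 mm above its underside. There are 3 to 5 of these; absent ones are not in the scene.
- cap_2_mid (a point): One loose dried shiitake cap, dark brown with pale cracks, a domed disc of 46 mm diameter, 20 mm tall, 14 g, dome up on the board. The point is its centre, 10 mm above its underside. There are 3 to 5 of these; absent ones are not in the scene.
- cap_3_mid (a point): One loose dried shiitake cap, dark brown with pale cracks, a domed disc of 46 mm diameter, 20 mm tall, 14 g, dome up on the board. The point is its centre, 10 mm above its underside. There are 3 to 5 of these; absent ones are not in the scene.
- cap_4_mid (a point): One loose dried shiitake cap, dark brown with pale cracks, a domed disc of 46 mm diameter, 20 mm tall, 14 g, dome up on the board. The point is its centre, 10 mm above its underside. There are 3 to 5 of these; absent ones are not in the scene.
- cap_5_mid (a point): One loose dried shiitake cap, dark brown with pale cracks, a domed disc of 46 mm diameter, 20 mm tall, 14 g, dome up on the board. The point is its centre, 10 mm above its underside. There are 3 to 5 of these; absent ones are not in the scene.
- last_cap_mid (a point): The last shiitake cap, of the same kind (46 mm by 20 mm), lying inside the jar that the others belong to. The point is its centre.
- cinnamon_mid (a point): A tied bundle of cinnamon sticks, 36 mm diameter and 70 mm tall, standing in the other jar. The point is its centre.
- board: Pale wooden chopping board lying fixed on the counter: 320 mm (its x) by 260 mm (its y), 18 mm thick. Origin at the centre of its underside.
- garlic_1_mid (a point): White garlic bulb, 49 mm diameter, 50 mm tall, lying among the mushrooms on the board; not to be disturbed. The point is on its axis, 20 mm above its underside.
- garlic_2_mid (a point): White garlic bulb, 49 mm diameter, 50 mm tall, on the counter beyond the board; not to be disturbed. The point is on its axis, 20 mm above its underside.
- carafe_mid (a point): Glass carafe with a cork, 94 mm diameter, 225 mm tall, on the counter to the robot's left; not to be disturbed. The point is on its axis 108 mm up.
Mind the look-alikes: they are no part of the job. Leave any red look-alike of the part that bears cap_4_mid alone. Leave any purple look-alike of the part that bears jar_b_mouth alone.

How it is judged:
By the outcome, as a careful person would: the job done as asked, in the order asked, and still so for the second after the job is handed in, with the robot touching nothing.
Of cap_1, cap_2, cap_3, cap_4, cap_5 only 3 to 5 are there at a start; the rules pass over those that are not, and their reading is None.
At some moment in a run one of cap_1, cap_2, cap_3, cap_4, cap_5 may be knocked a few centimetres aside while the robot is not near it.
It also fails if it takes over 210 s, if anything falls off the work surface, if the arm or the gripper's body presses on something with over 40 N, if the wrist force passes 120 N, or if a joint passes its speed limit or range.

## Working session

There is one attempt and no reset: what is moved stays moved. The work goes in short steps, Python scripts to look and compute and a tool call to move; the robot and the scene stay as the last step left them, time stands still between calls to the robot, and variables do not carry over. Pictures are saved under pics/ and viewed, and the job is handed in when it is done.

Besides the shell and the picture viewer there is one more tool, called after "Call:" in YAML: its name, and indented under it one key for each argument. arm_command: Moves the arm, as the interface text tells. Its arguments: {"type":"object","properties":{"deltas":{"type":"array","items":{"type":"array","items":{"type":"number"}}},"hand":{"type":"number"}},"required":["deltas"]}

```bash
mkdir -p pics; ls; python3 - <<'E'
from workcell import ctrl
import cv2,numpy as np
o=ctrl.get_obs();print(o)
for n in ("side","top","wrist"):
    im=ctrl.get_image(n);cv2.imwrite(f"pics/{n}0.png",im[:,:,::-1])
    c=ctrl.get_calibration(n);print(n,c)
E
```

```text
pics
{'t': 0.0, 'qpos': array([ 1.28499717e+00,  4.23873393e-01,  1.63066798e+00, -1.53993024e-05,
        1.08859827e+00, -1.89646466e-02]), 'qvel': array([-0.00060975,  0.00092552, -0.00017343,  0.00051675, -0.00045013,
       -0.00059266]), 'joint_torque': array([-3.31915480e-04, -5.44635773e+01, -2.73663729e+01,  6.43527391e-02,
        2.28189176e-02, -1.36127878e-04]), 'ee_pos': array([164.6133426 , 602.40356261, 246.88999589]), 'orientation': array([ 0.20825422,  1.56085017, -0.21066524]), 'ft_force': array([ 0.52666089,  0.78044542, -0.42158338]), 'moment': array([ 0.02708302, -0.02068529, -0.03967765]), 'width': 87.53027715849132}
side {'fx': 381.1194680297631, 'fy': 381.1194680297631, 'cx': 285.7752113326484, 'cy': 207.34854900879697, 'dist': array([-0.06499722,  0.        ,  0.        ,  0.        ,  0.        ]), 'R': array([[-0.97969138, -0.20036411,  0.00768309],
       [-0.13279733,  0.61965737, -0.77355647],
       [ 0.15023207, -0.7588669 , -0.6336808 ]]), 't': array([ 565.88375897,   61.61755228, 1210.14304685])}
top {'fx': 475.24598595772824, 'fy': 475.24598595772824, 'cx': 275.38050169132305, 'cy': 213.34154316005177, 'dist': array([0.03197788, 0.        , 0.        , 0.        , 0.        ]), 'R': array([[-0.02657311, -0.99963139,  0.00556286],
       [-0.99708704,  0.02610667, -0.07166507],
       [ 0.07149343, -0.00745102, -0.99741324]]), 't': array([ 118.6152684 ,  569.62109986, 1163.12717858])}
wrist {'fx': 341.88776719402904, 'fy': 341.88776719402904, 'cx': 272.89633440909773, 'cy': 212.8745073113496, 'dist': array([-0.06624838,  0.        ,  0.        ,  0.        ,  0.        ]), 'R': array([[ 2.63558458e-01,  9.64643226e-01, -6.21571300e-04],
       [ 9.33237316e-01, -2.54814594e-01,  2.53254090e-01],
       [ 2.44141457e-01, -6.73273308e-02, -9.67399597e-01]]), 't': array([-625.20034266,  -30.34424419,  388.58730865])}
```

View pics/top0.png

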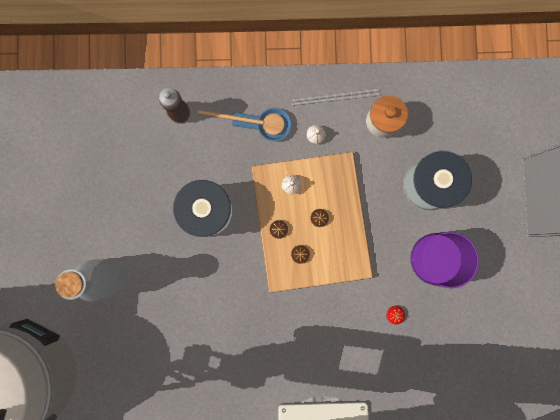

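View pics/side0.png

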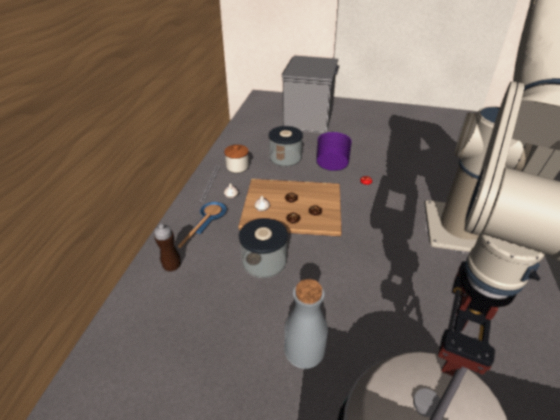

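View pics/wrist0.png

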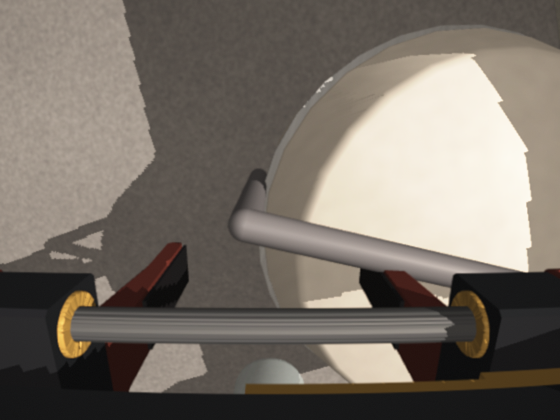

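```bash
cat > h.py <<'E'
from workcell import ctrl
import cv2,numpy as np
from scipy.spatial.transform import Rotation as Ro
def ray(n,uv,c=None):
    c=c or ctrl.get_calibration(n)
    K=np.array([[c['fx'],0,c['cx']],[0,c['fy'],c['cy']],[0,0,1]])
    p=cv2.undistortPoints(np.array([[uv]],float),K,np.array(c['dist']))[0,0]
    R=np.array(c['R']);t=np.array(c['t'])
    return -R.T@t, R.T@np.array([p[0],p[1],1])
def plane(n,uv,z,c=None):
    o,d=ray(n,uv,c); return o+d*(z-o[2])/d[2]
def proj(n,X,c=None):
    c=c or ctrl.get_calibration(n)
    K=np.array([[c['fx'],0,c['cx']],[0,c['fy'],c['cy']],[0,0,1]])
    return cv2.projectPoints(np.array([X],float),cv2.Rodrigues(np.array(c['R']))[0],np.array(c['t']),K,np.array(c['dist']))[0][0,0]
def snap(n,f):
    c=ctrl.get_calibration(n); im=ctrl.get_image(n)[:,:,::-1].copy(); cv2.imwrite('pics/'+f+'.png',im); return im,c
E
python3 - <<'E'
from h import *
s=cv2.imread('pics/side0.png');t=cv2.imread('pics/top0.png')
a=cv2.resize(s[210:285,225:305],None,fx=5,fy=5,interpolation=cv2.INTER_CUBIC)
b=cv2.resize(s[115:190,255:335],None,fx=5,fy=5,interpolation=cv2.INTER_CUBIC)
cv2.imwrite('pics/jars0.png',np.hstack([a,b]))
cv2.imwrite('pics/topz.png',cv2.resize(t[140:300,170:480],None,fx=2.5,fy=2.5,interpolation=cv2.INTER_CUBIC))
hsv=cv2.cvtColor(t,cv2.COLOR_BGR2HSV)
def blobs(m,lo,name,z):
    n,l,st,ce=cv2.connectedComponentsWithStats(m.astype(np.uint8))
    for i in range(1,n):
        if st[i,4]>lo: print(name,st[i],ce[i].round(1),plane('top',ce[i],z).round(1))
board=np.zeros(t.shape[:2],bool);board[150:295,250:375]=1
dark=(t.max(2)<110)
m=board&dark
blobs(cv2.morphologyEx(m.astype(np.uint8),cv2.MORPH_OPEN,np.ones((3,3))),60,'cap',30)
cream=(hsv[...,2]>190)&(hsv[...,1]<90)
blobs(cream,60,'cream',112)
for nm,(x0,y0,x1,y1) in dict(A=(165,170,240,245),B=(405,140,480,215)).items():
    lab=(hsv[...,2]<70)&(hsv[...,1]>40); k=np.zeros_like(lab);k[y0:y1,x0:x1]=1
    mm=cv2.morphologyEx((lab&k).astype(np.uint8),cv2.MORPH_OPEN,np.ones((3,3)))
    cs,_=cv2.findContours(mm,0,2); c_=max(cs,key=cv2.contourArea); e=cv2.minEnclosingCircle(c_);print(nm,e,plane('top',e[0],111))
E
```

```text
cap [354 152  21 124 699] [364.8 210.8] [ 572.2 -117.2   30. ]
cap [250 181  10  52 378] [253.4 210.2] [581.1 157.6  30. ]
cream [366 112  10  19  90] [369.5 123. ] [ 770.7 -120.2  112. ]
cream [307 126  12  18 155] [312.1 133.8] [748.9  14.  112. ]
cream [434 170  19  18 274] [443.  178.5] [ 636.3 -283.8  112. ]
cream [282 175  11  19 160] [287.2 184.5] [632.   75.2 112. ]
cream [193 199  18  18 265] [201.2 207.6] [583.7 273.9 112. ]
cream [  0 355  24  54 911] [  9.3 385.3] [201.9 699.8 112. ]
cream [ 278  403   90   17 1243] [320.7 411.2] [123.5  15.6 112. ]Traceback (most recent call last):
  File "<stdin>", line 21, in <module>
ValueError: max() iterable argument is empty
```

View pics/jars0.png

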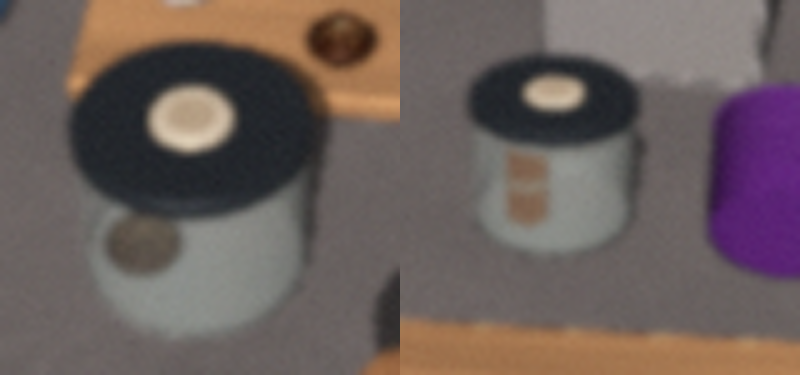

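View pics/topz.png

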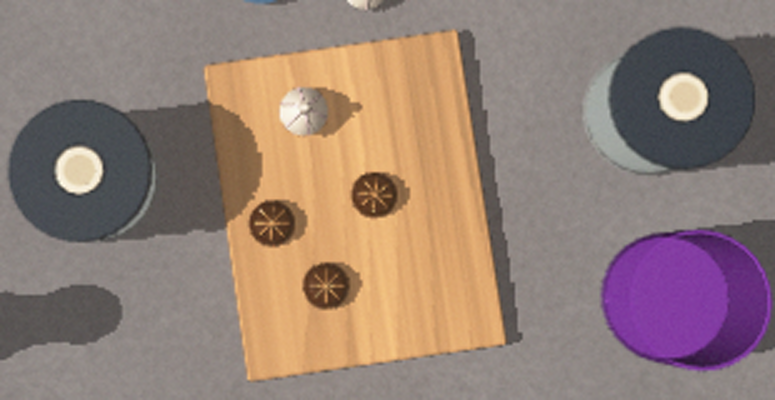

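```bash
cat >> h.py <<'E'
def go(x,y,z,yaw=None):
    "print tool-frame deltas from the present pose to TCP target; yaw: world angle (deg) of tool y, mod 180"
    o=ctrl.get_obs();R=Ro.from_rotvec(o['orientation']).as_matrix()
    d=R.T@(np.array([x,y,z])-o['ee_pos'])/1000
    cur=np.degrees(np.arctan2(R[1,1],R[0,1]))
    s=''
    if yaw is not None:
        e=(yaw-cur+90)%180-90; s=f' yaw turn about tool x: {np.radians(-e):.3f} (about down axis)'
    print('t',round(o['t'],2),'pos',o['ee_pos'].round(1),'F',o['ft_force'].round(1),'w',round(o['width'],1),'yawY',round(cur,1),'tiltx',R[:,0].round(3),'deltas m',d.round(4),s,'q6',o['qpos'][5].round(2))
def blobs(im,n,m,lo,name,z,c=None):
    k,l,st,ce=cv2.connectedComponentsWithStats(m.astype(np.uint8))
    for i in range(1,k):
        if st[i,4]>lo: print(name,st[i],ce[i].round(1),plane(n,ce[i],z,c).round(1))
E
python3 - <<'E'
from h import *
t=cv2.imread('pics/top0.png');hsv=cv2.cvtColor(t,cv2.COLOR_BGR2HSV)
for p in [(278,229),(274,225),(202,225),(442,195),(230,208)]: print(p,t[p[1],p[0]],hsv[p[1],p[0]])
# caps: low value, inside board
k=np.zeros(t.shape[:2],bool);k[205:275,264:345]=1
blobs(t,'top',k&(hsv[...,2]<100)&(hsv[...,0]<25),30,'cap',33)
k=np.zeros(t.shape[:2],bool);k[140:270,165:480]=1
blobs(t,'top',k&(hsv[...,2]<85)&(hsv[...,0]>95)&(hsv[...,0]<120)&(hsv[...,1]>55),300,'lid',111)
print('carafe cork',plane('top',(70,284),225),'base',plane('top',(95,280),0))
print('garlic1',plane('top',(291,185),43))
for p in [(253,167),(353,152),(372,277),(269,292)]: print('board',plane('top',p,18).round(0))
go(584,274,330)
E
```

```text
(278, 229) [101 164 223] [ 15 140 223]
(274, 225) [ 52  78 109] [ 14 133 109]
(202, 225) [82 77 73] [107  28  82]
(442, 195) [74 67 59] [104  52  74]
(230, 208) [66 68 67] [45  8 68]
cap [311 209  18  17 146] [320.5 217.3] [558.9  -7.1  33. ]
cap [270 220  18  18 155] [279.4 228.6] [533.8  94.7  33. ]
cap [292 245  18  18 147] [301.4 253.5] [471.4  42.6  33. ]
carafe cork [425.82266628 523.15340384 225.        ] base [419.46835511 556.62282305   0.        ]
garlic1 [639.55669     63.58346373  43.        ]
board [691. 157.  18.]
board [722. -96.  18.]
board [ 409. -131.   18.]
board [379. 124.  18.]
t 0.15 pos [164.7 602.5 247.1] F [-0.6  0.4 -0.2] w 87.5 yawY 74.7 tiltx [-0.    -0.001 -1.   ] deltas m [-0.0827 -0.2064  0.4911]  q6 -0.02
```

```bash
python3 - <<'E'
from h import *
print(plane('top',(201.7,207.8),112), plane('side',(263,233.6),112))
print(plane('top',(279,228.8),30),plane('top',(319.8,217.3),30),plane('top',(300.5,254),30))
E
```

```text
[583.12946021 272.86917832 112.        ] [583.53911491 278.38611849 112.        ]
[533.44813954  95.72680408  30.        ] [559.18170478  -5.70534246  30.        ] [470.24311316  44.6669069   30.        ]
```

Call:
arm_command:
  deltas:
    - [-0.04,0,0,0]
    - [-0.04,0,0,0]
    - [-0.01,-0.02,0.05,0]
    - [0,-0.02,0.05,0]
    - [0,-0.02,0.05,0]
    - [0,-0.02,0.05,0]
    - [0,-0.02,0.05,0]
    - [0,-0.02,0.05,0]
    - [0,-0.02,0.05,0]
    - [0,0,0,0]
  hand: 0.0

```text
t: 1.15
ee_pos: [449.2, 387.2, 337.6]
orientation: [0.201, 1.56, -0.208]
ft_force: [-1.1, 0.1, 0.2]
width: 11.3
```

```bash
python3 - <<'E'
from h import *
go(560,280,300)
im,c=snap('wrist','w1')
E
```

```text
t 1.15 pos [449.2 387.2 337.6] F [-1.1  0.1  0.2] w 11.3 yawY 75.1 tiltx [ 0.    -0.005 -1.   ] deltas m [ 0.0382 -0.0748  0.1346]  q6 -0.62
```

View pics/w1.png

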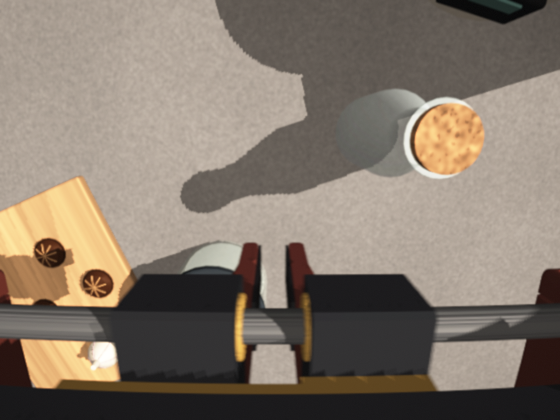

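Call:
arm_command:
  deltas:
    - [0,-0.014,0.04,0]
    - [0,-0.014,0.04,0]
    - [0,-0.014,0.04,0]
    - [0,-0.014,0.04,0]
    - [0,-0.014,0.04,0]
    - [0,-0.014,0.04,0]
    - [0,0,0,0]
    - [0,0,0,0]

```text
t: 2.0
ee_pos: [658.1, 250.2, 334.5]
orientation: [0.193, 1.569, -0.199]
ft_force: [0.6, 0.4, -0.6]
width: 0.1
```

```bash
python3 - <<'E'
from h import *
go(584,274,300)
im,c=snap('wrist','w2')
E
```

```text
t 2.0 pos [658.1 250.2 334.5] F [ 0.6  0.4 -0.6] w 0.1 yawY 75.7 tiltx [-0.008 -0.003 -1.   ] deltas m [ 0.035   0.0049 -0.0774]  q6 -0.97
```

View pics/w2.png

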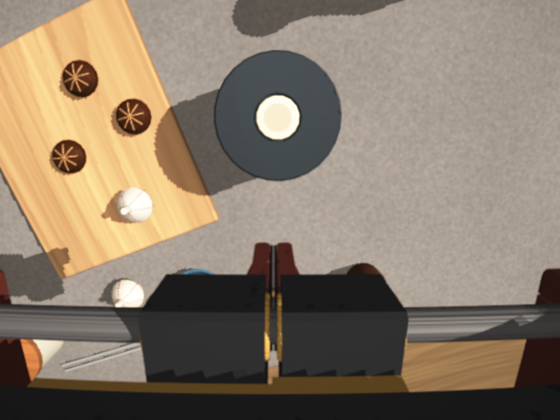

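The wrist view shows the lid with its button at about (278,117), three caps at (80,78), (133,116) and (68,156), and garlic at (135,205).

```bash
cat > w.py <<'E'
from h import *
def wcaps(im,c):
    hsv=cv2.cvtColor(im,cv2.COLOR_BGR2HSV)
    cr=(hsv[...,2]>200)&(hsv[...,1]<100);cr[:,:230]=0;cr[235:]=0
    blobs(im,'wrist',cr,200,'button',112,c)
E
python3 - <<'E'
from w import *
im=cv2.imread('pics/w2.png');c=ctrl.get_calibration('wrist')
wcaps(im,c)
hsv=cv2.cvtColor(im,cv2.COLOR_BGR2HSV)
lid=(hsv[...,2]<85)&(hsv[...,0]>95)&(hsv[...,0]<125);lid[:, :200]=0;lid[200:]=0;lid[:40]=0
cs,_=cv2.findContours(cv2.morphologyEx(lid.astype(np.uint8),cv2.MORPH_OPEN,np.ones((5,5))),0,2);k=max(cs,key=cv2.contourArea)
e=cv2.fitEllipse(k);print(e,plane('wrist',e[0],111,c))
for p in [(80,78),(133,116),(68,156)]: print(plane('wrist',p,31,c).round(1))
E
```

```text
button [ 257   96   42   43 1453] [277.5 116.9] [584.1 273.7 112. ]
((277.6837463378906, 117.36186218261719), (102.04661560058594, 107.48037719726562), 62.857139587402344) [584.50464158 273.80319345 111.        ]
[472.9  48.4  31. ]
[534.9  99.   31. ]
[559.7  -2.7  31. ]
```

Call:
arm_command:
  deltas:
    - [0.03,0.002,-0.04,0]
    - [0.04,0.002,-0.037,0]
    - [0.045,0,0,0]
    - [0.045,0,0,0]
    - [0,0,0,0]
    - [0,0,0,0]

```text
t: 2.65
ee_pos: [575.0, 282.3, 176.2]
orientation: [0.188, 1.566, -0.188]
ft_force: [0.0, -0.2, 0.9]
width: 0.1
```

```bash
python3 - <<'E'
from h import *
go(584,274,140)
E
```

```text
t 2.65 pos [575.  282.3 176.2] F [ 0.  -0.2  0.9] w 0.1 yawY 76.3 tiltx [-0.003  0.    -1.   ] deltas m [ 0.0362 -0.0059  0.0108]  q6 -0.9
```

Call:
arm_command:
  deltas:
    - [0.01,-0.004,0.007,0]
    - [0.01,-0.002,0.004,0]
    - [0.01,0,0,0]
    - [0.005,0,0,0]
    - [0,0,0,0]

```text
t: 3.15
ee_pos: [588.9, 275.3, 145.8]
orientation: [0.192, 1.556, -0.183]
ft_force: [0.1, -0.2, -0.4]
width: 0.5
```

```bash
python3 - <<'E'
from h import *
go(584,274,132)
E
```

```text
t 3.15 pos [588.9 275.3 145.8] F [ 0.1 -0.2 -0.4] w 0.5 yawY 76.3 tiltx [ 0.007  0.005 -1.   ] deltas m [ 0.0137 -0.0025 -0.0045]  q6 -0.92
```

Call:
arm_command:
  deltas:
    - [0.005,-0.002,-0.004,0]
    - [0.004,0,0,0]
    - [0.003,0,0,0]

```text
t: 3.45
ee_pos: [584.7, 274.2, 134.1]
orientation: [0.193, 1.556, -0.183]
ft_force: [-1.1, 0.0, 6.9]
width: 0.3
```

```bash
python3 - <<'E'
from h import *
go(584,274,132)
E
```

```text
t 3.45 pos [584.7 274.2 134.1] F [-1.1  0.   6.9] w 0.3 yawY 76.3 tiltx [ 0.008  0.005 -1.   ] deltas m [ 0.0021 -0.0004 -0.0006]  q6 -0.91
```

Call:
arm_command:
  deltas:
    - [0.003,0,0,0]
    - [0.002,0,0,0]

```text
t: 3.65
ee_pos: [585.0, 274.3, 131.7]
orientation: [0.192, 1.555, -0.182]
ft_force: [-8.9, -4.8, 24.3]
width: 0.4
```

Call:
arm_command:
  deltas:
    - [-0.02,0,0,0]
    - [-0.03,0,0,0]
    - [-0.03,0,0,0]
    - [-0.02,0,0.04,0]
    - [0,0,0.04,0]
    - [0,0,0,0]
  hand: 0.0878

```text
t: 4.25
ee_pos: [663.3, 255.3, 236.6]
orientation: [0.191, 1.553, -0.18]
ft_force: [0.6, -0.4, -0.5]
width: 44.9
```

```bash
python3 - <<'E'
from h import *
go(584,274,150)
im,c=snap('wrist','w3')
snap('side','s3')
cv2.imwrite('pics/s3z.png',cv2.resize(cv2.imread('pics/s3.png')[190:300,210:330],None,fx=5,fy=5))
E
```

```text
t 4.25 pos [663.3 255.3 236.6] F [ 0.6 -0.4 -0.5] w 44.9 yawY 76.5 tiltx [ 0.01   0.006 -1.   ] deltas m [ 0.0859 -0.001  -0.0822]  q6 -0.99
```

View pics/w3.png

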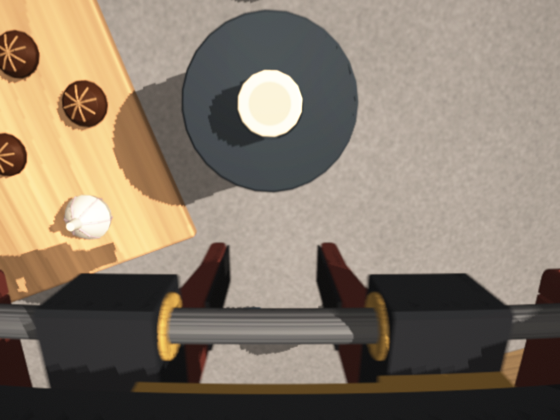

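View pics/s3z.png

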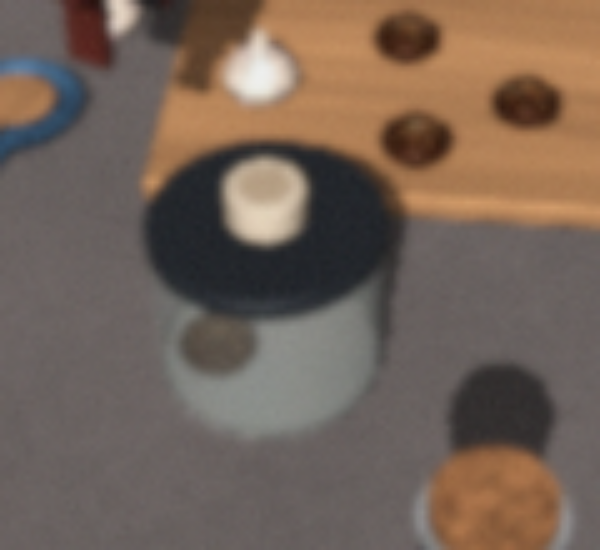

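```bash
python3 - <<'E'
from h import *
im=cv2.imread('pics/w3.png');c=ctrl.get_calibration('wrist')
hsv=cv2.cvtColor(im,cv2.COLOR_BGR2HSV)
cr=(hsv[...,2]>200)&(hsv[...,1]<100);cr[:,:230]=0;cr[235:]=0
blobs(im,'wrist',cr,200,'button',134,c)
go(584,274,165)
E
```

```text
button [ 238   70   64   67 3372] [269.6 102.8] [579.6 274.6 134. ]
t 4.35 pos [659.8 256.1 235.7] F [-0.9 -0.1 -1.2] w 53.0 yawY 76.5 tiltx [ 0.006  0.005 -1.   ] deltas m [ 0.0703 -0.0007 -0.0782]  q6 -0.98
```

Call:
arm_command:
  deltas:
    - [0.01,0,-0.035,0]
    - [0.01,0,-0.03,0]
    - [0.03,0,-0.01,0]
    - [0.02,0,-0.005,0]
    - [0,0,0,0]
    - [0,0,0,0]
  hand: 0.0878

```text
t: 4.95
ee_pos: [570.7, 276.4, 160.8]
orientation: [0.185, 1.565, -0.181]
ft_force: [0.6, 0.3, 1.0]
width: 87.8
```

```bash
python3 - <<'E'
from h import *
go(584,274,138)
E
```

```text
t 4.95 pos [570.7 276.4 160.8] F [0.6 0.3 1. ] w 87.8 yawY 76.7 tiltx [-0.001  0.003 -1.   ] deltas m [0.0227 0.0006 0.0135]  q6 -0.91
```

Call:
arm_command:
  deltas:
    - [0.008,0,0.01,0]
    - [0.008,0,0.003,0]
    - [0.005,0,0,0]
    - [0,0,0,0]
    - [0,0,0,0]

```text
t: 5.45
ee_pos: [586.7, 273.5, 140.4]
orientation: [0.187, 1.561, -0.18]
ft_force: [-0.8, 0.4, 0.4]
width: 87.8
```

```bash
python3 - <<'E'
from h import *
go(584,274,138)
E
```

```text
t 5.45 pos [586.7 273.5 140.4] F [-0.8  0.4  0.4] w 87.8 yawY 76.6 tiltx [ 0.003  0.004 -1.   ] deltas m [ 0.0024 -0.0002 -0.0028]  q6 -0.92
```

Call:
arm_command:
  deltas:
    - [0.002,0,-0.002,0]
    - [0,0,0,0]
    - [0,0,0,0]
    - [0,0,0,0]
    - [0,0,0,0]
    - [0,0,0,0]
    - [0,0,0,0]
    - [0,0,0,0]
    - [0,0,0,0]
    - [0,0,0,0]
  hand: 0.03

```text
t: 6.45
ee_pos: [584.8, 274.1, 139.1]
orientation: [0.187, 1.56, -0.179]
ft_force: [0.1, -1.0, 0.4]
width: 43.2
```

Call:
arm_command:
  deltas:
    - [-0.01,0,0,0]
    - [-0.01,0,0,0]
    - [-0.02,0,0,0]
    - [-0.02,0,0,0]
    - [-0.02,0,0,0]
    - [0,0,0,0]

```text
t: 7.05
ee_pos: [583.8, 273.5, 224.1]
orientation: [0.187, 1.562, -0.18]
ft_force: [-0.0, 0.1, -1.8]
width: 43.5
```

```bash
python3 - <<'E'
from h import *
go(400,235,200)
im,c=snap('top','t4')
im,c=snap('wrist','w4')
E
```

```text
t 7.05 pos [583.8 273.5 224.1] F [-0.   0.1 -1.8] w 43.5 yawY 76.6 tiltx [ 0.002  0.004 -1.   ] deltas m [ 0.0236 -0.08   -0.1699]  q6 -0.92
```

View pics/t4.png

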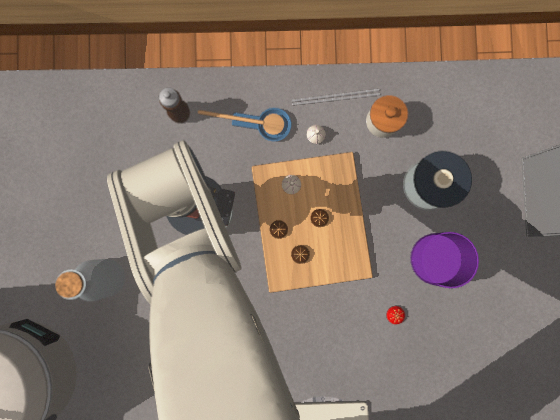

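View pics/w4.png

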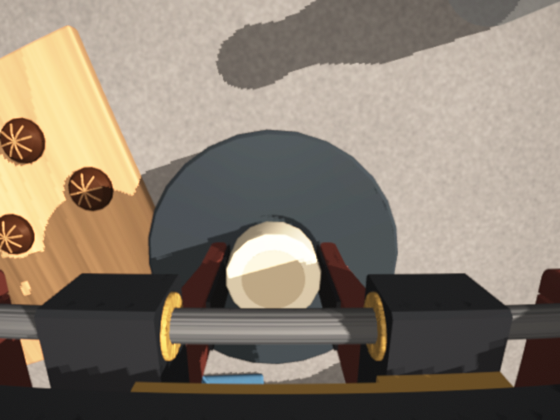

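Call:
arm_command:
  deltas:
    - [0,-0.02,-0.04,0]
    - [0,-0.02,-0.04,0]
    - [0,-0.02,-0.04,0]
    - [0,-0.02,-0.04,0]
    - [0.01,0,-0.01,0]
    - [0.03,0,0,0]
    - [0.03,0,0,0]
    - [0.03,0,0,0]
    - [0,0,0,0]
    - [0,0,0,0]

```text
t: 8.15
ee_pos: [383.6, 228.6, 109.8]
orientation: [0.179, 1.578, -0.189]
ft_force: [-0.2, -0.2, -1.3]
width: 43.3
```

```bash
python3 - <<'E'
from h import *
go(400,235,56)
E
```

```text
t 8.15 pos [383.6 228.6 109.8] F [-0.2 -0.2 -1.3] w 43.3 yawY 76.6 tiltx [-0.015 -0.005 -1.   ] deltas m [0.0535 0.0105 0.0152]  q6 -0.83
```

Call:
arm_command:
  deltas:
    - [0.015,0.005,0.008,0]
    - [0.015,0.003,0.005,0]
    - [0.01,0,0,0]
    - [0.005,0,0,0]
    - [0,0,0,0]
    - [0,0,0,0]

```text
t: 8.75
ee_pos: [400.3, 234.6, 68.1]
orientation: [0.182, 1.572, -0.186]
ft_force: [0.9, -0.3, -2.3]
width: 43.4
```

```bash
python3 - <<'E'
from h import *
go(400,235,56)
E
```

```text
t 8.75 pos [400.3 234.6  68.1] F [ 0.9 -0.3 -2.3] w 43.4 yawY 76.6 tiltx [-0.01  -0.002 -1.   ] deltas m [ 0.0121  0.0004 -0.0003]  q6 -0.84
```

Call:
arm_command:
  deltas:
    - [0.006,0,0,0]
    - [0.004,0,0,0]
    - [0.002,0,0,0]
    - [0.0,0,0,0]

```text
t: 9.15
ee_pos: [400.5, 234.9, 56.5]
orientation: [0.183, 1.571, -0.185]
ft_force: [-0.3, 0.1, -3.2]
width: 43.2
```

```bash
python3 - <<'E'
from h import *
go(400,235,56)
E
```

```text
t 9.15 pos [400.5 234.9  56.5] F [-0.3  0.1 -3.2] w 43.2 yawY 76.6 tiltx [-0.008 -0.001 -1.   ] deltas m [ 0.0005  0.     -0.0005]  q6 -0.84
```

Call:
arm_command:
  deltas:
    - [0.001,0,0,0]
    - [0.001,0,0,0]
    - [0.0,0,0,0]

```text
t: 9.45
ee_pos: [400.4, 234.9, 54.6]
orientation: [0.183, 1.571, -0.185]
ft_force: [-1.2, 0.2, 1.1]
width: 43.2
```

Contact made with the counter; release.

Call:
arm_command:
  deltas:
    - [0,0,0,0]
    - [0,0,0,0]
    - [0,0,0,0]
    - [0,0,0,0]
    - [0,0,0,0]
    - [-0.01,0,0,0]
    - [-0.02,0,0,0]
    - [-0.03,0,0,0]
    - [-0.03,0,0,0]
    - [-0.03,0,0,0]
  hand: 0.0878

```text
t: 10.45
ee_pos: [399.6, 233.8, 177.6]
orientation: [0.18, 1.576, -0.188]
ft_force: [1.1, 0.0, -0.1]
width: 87.7
```

Call:
arm_command:
  deltas:
    - [-0.03,-0.02,0.03,0]
    - [-0.03,-0.04,0.03,0]
    - [-0.02,-0.04,0.02,0]
    - [0,-0.04,0.02,0]
    - [0,-0.03,0.04,0]
    - [0,0,0.04,0]
    - [0,0,0.04,0]
    - [0,0,0.02,0]
    - [0,0,0,0]
    - [0,0,0,0]

```text
t: 11.45
ee_pos: [597.9, 12.6, 269.9]
orientation: [0.181, 1.56, -0.183]
ft_force: [-0.4, 0.1, -0.1]
width: 87.8
```

```bash
python3 - <<'E'
from h import *
go(471,45,200)
im,c=snap('wrist','w5');print(ctrl.get_obs()['ee_pos'])
im,c=snap('top','t5')
E
```

```text
t 11.45 pos [597.9  12.6 269.9] F [-0.4  0.1 -0.1] w 87.8 yawY 76.7 tiltx [ 0.003 -0.001 -1.   ] deltas m [ 0.0695  0.0024 -0.1312]  q6 -1.34
[597.66684763  12.72889402 270.00499634]
```

View pics/w5.png

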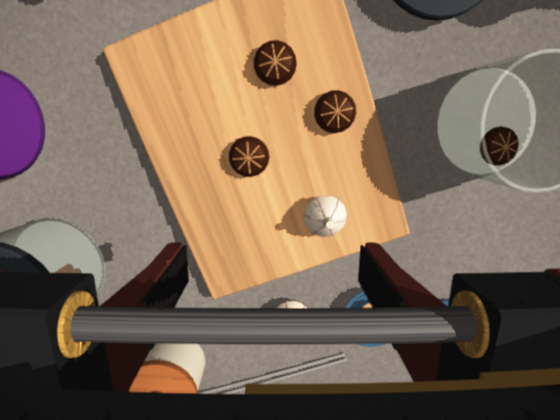

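View pics/t5.png

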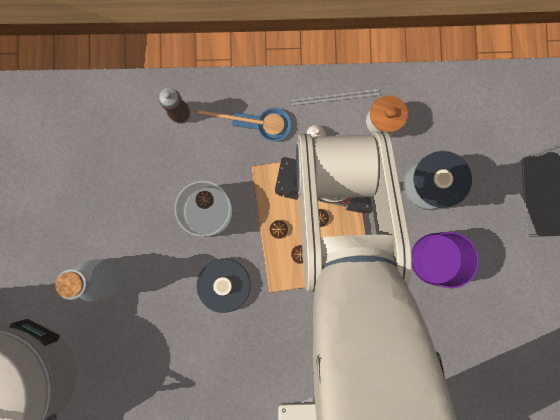

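```bash
cat >> h.py <<'E'
def capw(im,c,box):
    x0,y0,x1,y1=box
    hsv=cv2.cvtColor(im,cv2.COLOR_BGR2HSV)
    m=(hsv[...,2]<110);k=np.zeros_like(m);k[y0:y1,x0:x1]=1
    m=cv2.morphologyEx((m&k).astype(np.uint8),cv2.MORPH_CLOSE,np.ones((9,9)))
    cs,_=cv2.findContours(m,0,2)
    for q in cs:
        if cv2.contourArea(q)>300:
            (p,r)=cv2.minEnclosingCircle(q);print('cap',np.round(p,1),round(r,1),plane('wrist',p,30,c).round(1))
E
python3 - <<'E'
from h import *
im=cv2.imread('pics/w5.png');c=ctrl.get_calibration('wrist')
capw(im,c,(225,35,362,182))
E
```

```text
cap [247.8 156.4] 20.3 [558.6  -5.3  30. ]
cap [334.  111.6] 21.6 [533.6  95.4  30. ]
cap [274.  63.] 22.6 [471.7  44.5  30. ]
```

```bash
python3 - <<'E'
from h import *
go(558.5,-5.5,90)
E
```

```text
t 11.55 pos [597.4  12.9 270. ] F [-0.1  0.2  0.2] w 87.7 yawY 76.7 tiltx [ 0.003 -0.002 -1.   ] deltas m [ 0.1799 -0.0267 -0.0343]  q6 -1.34
```

Call:
arm_command:
  deltas:
    - [0.035,-0.013,-0.017,0]
    - [0.035,-0.013,-0.017,0]
    - [0.035,0,0,0]
    - [0.035,0,0,0]
    - [0.03,0,0,0]
    - [0.0,0,0,0]
    - [0,0,0,0]

```text
t: 12.25
ee_pos: [552.3, -1.3, 100.2]
orientation: [0.177, 1.557, -0.177]
ft_force: [0.7, 0.7, 1.1]
width: 87.9
```

```bash
python3 - <<'E'
from h import *
go(558.5,-5.5,47)
E
```

```text
t 12.25 pos [552.3  -1.3 100.2] F [0.7 0.7 1.1] w 87.9 yawY 77.1 tiltx [ 0.007 -0.001 -1.   ] deltas m [ 0.0532 -0.0027  0.0066]  q6 -1.37
```

Call:
arm_command:
  deltas:
    - [0.015,-0.002,0.005,0]
    - [0.015,0,0,0]
    - [0.012,0,0,0]
    - [0.008,0,0,0]
    - [0.002,0,0,0]
    - [0,0,0,0]

```text
t: 12.85
ee_pos: [560.2, -4.3, 48.4]
orientation: [0.177, 1.55, -0.176]
ft_force: [-0.6, 0.1, -0.2]
width: 87.8
```

```bash
python3 - <<'E'
from h import *
go(558.5,-5.5,47)
E
```

```text
t 12.85 pos [560.2  -4.3  48.4] F [-0.6  0.1 -0.2] w 87.8 yawY 77.1 tiltx [ 0.014 -0.001 -1.   ] deltas m [ 0.0013 -0.0016 -0.0014]  q6 -1.37
```

Call:
arm_command:
  deltas:
    - [0.001,-0.001,-0.001,0]
    - [0,0,0,0]
    - [0,0,0,0]
    - [0,0,0,0]
    - [0,0,0,0]
    - [0,0,0,0]
    - [0,0,0,0]
    - [0,0,0,0]
    - [0,0,0,0]
  hand: 0.03

```text
t: 13.75
ee_pos: [559.8, -5.2, 48.7]
orientation: [0.177, 1.547, -0.176]
ft_force: [-0.2, 0.5, 0.5]
width: 43.7
```

Call:
arm_command:
  deltas:
    - [-0.01,0,0,0]
    - [-0.03,0,0,0]
    - [-0.04,0,0,0]
    - [-0.04,0,0,0]
    - [-0.04,0,0,0]
    - [0,0,0,0]
    - [0,0,0,0]

```text
t: 14.45
ee_pos: [556.3, -4.9, 217.3]
orientation: [0.177, 1.548, -0.176]
ft_force: [-0.6, 1.0, 0.4]
width: 43.5
```

```bash
python3 - <<'E'
from h import *
go(575,272,180)
snap('wrist','w6')
E
```

```text
t 14.45 pos [556.3  -4.9 217.3] F [-0.6  1.   0.4] w 43.5 yawY 77.1 tiltx [ 0.015 -0.001 -1.   ] deltas m [ 0.0372  0.274  -0.0442]  q6 -1.37
```

View pics/w6.png

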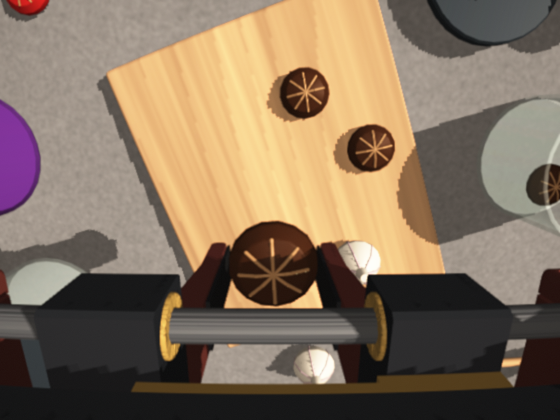

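Call:
arm_command:
  deltas:
    - [0,0.045,-0.007,0]
    - [0,0.045,-0.007,0]
    - [0,0.045,-0.007,0]
    - [0,0.045,-0.007,0]
    - [0,0.045,-0.008,0]
    - [0,0.045,-0.008,0]
    - [0,0,0,0]
    - [0,0,0,0]

```text
t: 15.3
ee_pos: [569.7, 275.3, 203.6]
orientation: [0.174, 1.565, -0.186]
ft_force: [0.4, 0.3, -0.8]
width: 43.6
```

```bash
python3 - <<'E'
from h import *
go(574,272,150)
E
```

```text
t 15.3 pos [569.7 275.3 203.6] F [ 0.4  0.3 -0.8] w 43.6 yawY 76.9 tiltx [-0.002 -0.008 -1.   ] deltas m [ 0.0537 -0.0018  0.0049]  q6 -0.9
```

Call:
arm_command:
  deltas:
    - [0.025,-0.002,0.005,0]
    - [0.025,0,0,0]
    - [0.02,0,0,0]
    - [0.015,0,0,0]
    - [0.01,0,0,0]
    - [0,0,0,0]

```text
t: 15.9
ee_pos: [571.9, 264.2, 101.0]
orientation: [0.174, 1.571, -0.194]
ft_force: [0.1, -0.5, 0.8]
width: 43.5
```

Call:
arm_command:
  deltas:
    - [0.005,0,0,0]
    - [0,0,0,0]
    - [0,0,0,0]
    - [0,0,0,0]
  hand: 0.065

```text
t: 16.3
ee_pos: [573.3, 264.1, 97.8]
orientation: [0.176, 1.568, -0.193]
ft_force: [-0.4, -0.3, -0.1]
width: 64.9
```

Call:
arm_command:
  deltas:
    - [-0.02,0,0,0]
    - [-0.03,0,0,0]
    - [-0.04,0,0,0]
    - [-0.04,0,0,0]
    - [-0.04,0,0.03,0]
    - [-0.02,-0.03,0.03,0]
    - [0,-0.04,0.03,0]
    - [0,-0.04,0,0]
    - [0,-0.02,0,0]
    - [0,0,0,0]
  hand: 0.0878

```text
t: 17.3
ee_pos: [635.2, 116.5, 303.6]
orientation: [0.173, 1.556, -0.186]
ft_force: [0.4, 0.5, 0.5]
width: 87.7
```

```bash
python3 - <<'E'
from h import *
go(533.5,95.5,100)
im,c=snap('wrist','w7');
capw(im,c,(100,0,340,160))
E
```

```text
t 17.3 pos [635.2 116.5 303.6] F [0.4 0.5 0.5] w 87.7 yawY 76.9 tiltx [ 0.006 -0.009 -1.   ] deltas m [ 0.2032 -0.0421 -0.0959]  q6 -1.17
cap [237.  100.3] 19.7 [534.8  96.5  30. ]
cap [319.  114.5] 48.8 [571.6 185.   30. ]
cap [179.8  55.7] 20.7 [472.5  45.8  30. ]
cap [299.5   7.5] 40.2 [455.  187.2  30. ]
```

View pics/w7.png

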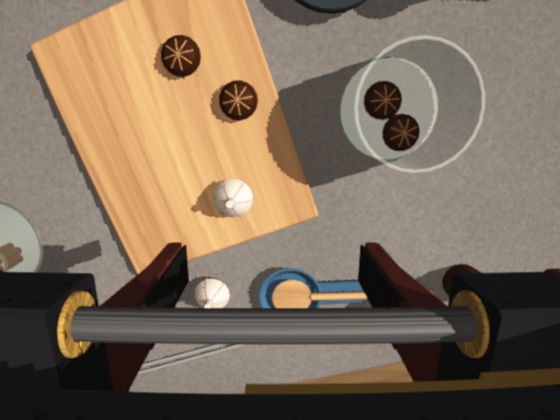

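Call:
arm_command:
  deltas:
    - [0.035,-0.01,-0.035,0]
    - [0.035,-0.01,-0.03,0]
    - [0.035,-0.01,-0.02,0]
    - [0.035,-0.01,-0.005,0]
    - [0.03,0,0,0]
    - [0.02,0,0,0]
    - [0,0,0,0]
    - [0,0,0,0]

```text
t: 18.15
ee_pos: [540.8, 107.1, 110.8]
orientation: [0.172, 1.546, -0.174]
ft_force: [0.3, 0.2, -0.2]
width: 87.6
```

```bash
python3 - <<'E'
from h import *
go(534,95.5,47)
E
```

```text
t 18.15 pos [540.8 107.1 110.8] F [ 0.3  0.2 -0.2] w 87.6 yawY 77.3 tiltx [ 0.017 -0.004 -1.   ] deltas m [ 0.0638 -0.0129 -0.0052]  q6 -1.17
```

Call:
arm_command:
  deltas:
    - [0.01,-0.009,-0.004,0]
    - [0.015,-0.004,-0.001,0]
    - [0.015,0,0,0]
    - [0.012,0,0,0]
    - [0.008,0,0,0]
    - [0.003,0,0,0]
    - [0,0,0,0]

```text
t: 18.85
ee_pos: [537.9, 95.8, 50.0]
orientation: [0.172, 1.536, -0.17]
ft_force: [0.3, 0.7, -0.1]
width: 87.8
```

```bash
python3 - <<'E'
from h import *
go(534,95.5,47)
E
```

```text
t 18.85 pos [537.9  95.8  50. ] F [ 0.3  0.7 -0.1] w 87.8 yawY 77.5 tiltx [ 0.028 -0.002 -1.   ] deltas m [ 0.0029 -0.0012 -0.0038]  q6 -1.19
```

Call:
arm_command:
  deltas:
    - [0.003,-0.001,-0.004,0]
    - [0,0,0,0]
    - [0,0,0,0]
    - [0,0,0,0]
    - [0,0,0,0]
    - [0,0,0,0]
    - [0,0,0,0]
    - [0,0,0,0]
    - [0,0,0,0]
  hand: 0.03

```text
t: 19.75
ee_pos: [534.8, 96.0, 48.4]
orientation: [0.172, 1.533, -0.169]
ft_force: [0.6, -0.0, 0.5]
width: 43.9
```

Call:
arm_command:
  deltas:
    - [-0.01,0,0,0]
    - [-0.03,0,0,0]
    - [-0.04,0,0,0]
    - [-0.04,0,0,0]
    - [-0.04,0,0,0]
    - [0,0,0,0]
    - [0,0,0,0]

```text
t: 20.45
ee_pos: [528.7, 96.1, 217.0]
orientation: [0.172, 1.534, -0.169]
ft_force: [-1.0, -0.2, -0.3]
width: 43.6
```

```bash
python3 - <<'E'
from h import *
go(575,282,180)
snap('wrist','w8')
E
```

```text
t 20.45 pos [528.7  96.1 217. ] F [-1.  -0.2 -0.3] w 43.6 yawY 77.5 tiltx [ 0.03  -0.001 -1.   ] deltas m [0.0381 0.1913 0.0037]  q6 -1.19
```

View pics/w8.png

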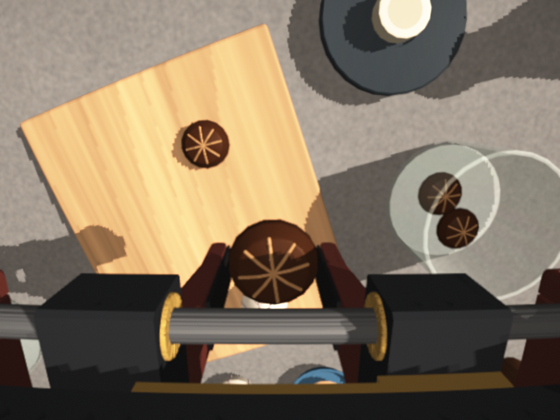

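Call:
arm_command:
  deltas:
    - [0,0.045,0,0]
    - [0,0.045,0,0]
    - [0,0.045,0,0]
    - [0,0.04,0.003,0]
    - [0,0.01,0,0]
    - [0,0,0,0]
    - [0,0,0,0]

```text
t: 21.2
ee_pos: [568.8, 278.7, 206.8]
orientation: [0.168, 1.548, -0.179]
ft_force: [-0.3, -0.0, -0.2]
width: 43.8
```

```bash
python3 - <<'E'
from h import *
go(578,280,105)
E
```

```text
t 21.2 pos [568.8 278.7 206.8] F [-0.3 -0.  -0.2] w 43.8 yawY 77.3 tiltx [ 0.015 -0.009 -1.   ] deltas m [0.1019 0.0038 0.007 ]  q6 -0.9
```

Call:
arm_command:
  deltas:
    - [0.025,0.003,0.007,0]
    - [0.025,0,0,0]
    - [0.025,0,0,0]
    - [0.017,0,0,0]
    - [0.01,0,0,0]
    - [0,0,0,0]
    - [0,0,0,0]

```text
t: 21.9
ee_pos: [575.7, 268.3, 100.5]
orientation: [0.172, 1.552, -0.189]
ft_force: [0.7, 0.3, 0.4]
width: 43.8
```

```bash
python3 - <<'E'
from h import *
go(578,280,105)
E
```

```text
t 21.9 pos [575.7 268.3 100.5] F [0.7 0.3 0.4] w 43.8 yawY 76.8 tiltx [ 0.01  -0.012 -1.   ] deltas m [-0.0046  0.0119 -0.0003]  q6 -0.9
```

Call:
arm_command:
  deltas:
    - [0,0.007,0,0]
    - [0,0.005,0,0]
    - [0,0,0,0]

```text
t: 22.2
ee_pos: [580.0, 281.0, 103.1]
orientation: [0.174, 1.549, -0.188]
ft_force: [-0.0, -1.0, -0.4]
width: 43.6
```

Call:
arm_command:
  deltas:
    - [0.003,0,0,0]
    - [0,0,0,0]
    - [0,0,0,0]
    - [0,0,0,0]
  hand: 0.062

```text
t: 22.6
ee_pos: [580.5, 282.0, 101.0]
orientation: [0.174, 1.547, -0.186]
ft_force: [-0.2, -0.5, -0.1]
width: 61.8
```

Call:
arm_command:
  deltas:
    - [-0.02,0,0,0]
    - [-0.03,0,0,0]
    - [-0.04,0,0,0]
    - [-0.04,0,0,0]
    - [-0.04,0,0.03,0]
    - [-0.02,-0.03,0.02,0]
    - [0,-0.04,0,0]
    - [0,-0.04,0,0]
    - [0,-0.03,0,0]
    - [0,0,0,0]
  hand: 0.0878

```text
t: 23.6
ee_pos: [594.3, 131.3, 300.2]
orientation: [0.17, 1.547, -0.186]
ft_force: [-0.8, 0.6, -0.4]
width: 87.9
```

```bash
python3 - <<'E'
from h import *
go(471.5,45,120)
im,c=snap('wrist','w9');
capw(im,c,(50,0,270,160))
E
```

```text
t 23.6 pos [594.3 131.3 300.2] F [-0.8  0.6 -0.4] w 87.9 yawY 77.0 tiltx [ 0.015 -0.012 -1.   ] deltas m [ 0.1794 -0.1102 -0.1034]  q6 -1.13
cap [176.4  92.4] 20.3 [472.1  45.6  30. ]
cap [257.5  24. ] 26.6 [423.9 152.1  30. ]
```

View pics/w9.png

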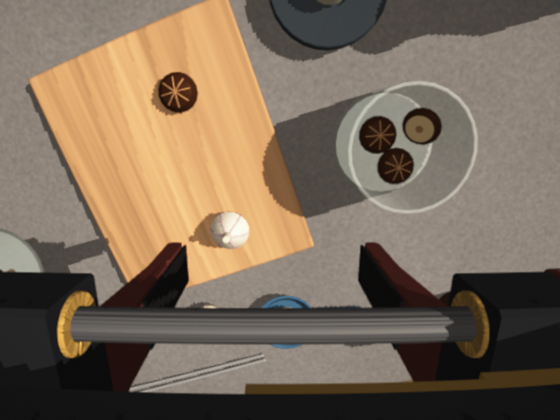

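Call:
arm_command:
  deltas:
    - [0.03,-0.03,-0.03,0]
    - [0.035,-0.03,-0.03,0]
    - [0.035,-0.03,-0.03,0]
    - [0.035,-0.02,-0.01,0]
    - [0.03,0,0,0]
    - [0.01,0,0,0]
    - [0,0,0,0]
    - [0,0,0,0]

```text
t: 24.45
ee_pos: [482.1, 54.2, 125.2]
orientation: [0.17, 1.539, -0.177]
ft_force: [0.6, -0.0, 0.1]
width: 87.4
```

```bash
python3 - <<'E'
from h import *
go(471.5,45,47)
E
```

```text
t 24.45 pos [482.1  54.2 125.2] F [ 0.6 -0.   0.1] w 87.4 yawY 77.3 tiltx [ 0.025 -0.007 -1.   ] deltas m [ 0.078  -0.0112 -0.0104]  q6 -1.24
```

Call:
arm_command:
  deltas:
    - [0.015,-0.008,-0.008,0]
    - [0.02,-0.003,-0.003,0]
    - [0.018,0,0,0]
    - [0.012,0,0,0]
    - [0.008,0,0,0]
    - [0.004,0,0,0]
    - [0,0,0,0]

```text
t: 25.15
ee_pos: [482.3, 48.9, 53.3]
orientation: [0.17, 1.52, -0.17]
ft_force: [-0.3, 0.5, -0.0]
width: 87.7
```

```bash
python3 - <<'E'
from h import *
go(471.5,45,47)
E
```

```text
t 25.15 pos [482.3  48.9  53.3] F [-0.3  0.5 -0. ] w 87.7 yawY 77.5 tiltx [ 0.044 -0.005 -0.999] deltas m [ 0.0059 -0.0062 -0.01  ]  q6 -1.26
```

Call:
arm_command:
  deltas:
    - [0.003,-0.004,-0.008,0]
    - [0.003,-0.002,-0.003,0]
    - [0,0,0,0]

```text
t: 25.45
ee_pos: [470.3, 45.3, 47.5]
orientation: [0.17, 1.518, -0.17]
ft_force: [0.1, -0.3, 0.2]
width: 88.0
```

```bash
python3 - <<'E'
from h import *
go(471,45,47)
im,c=snap('wrist','w10');
E
```

```text
t 25.45 pos [470.3  45.3  47.5] F [ 0.1 -0.3  0.2] w 88.0 yawY 77.5 tiltx [ 0.046 -0.005 -0.999] deltas m [ 0.0005 -0.0001  0.0008]  q6 -1.26
```

View pics/w10.png

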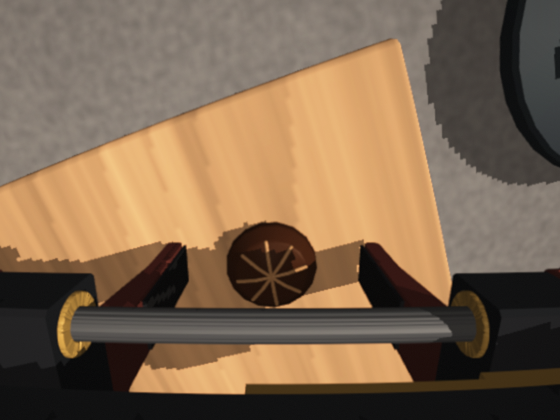

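Cap lies between the open jaws (centre about (272,265)). Grip and lift.

Call:
arm_command:
  deltas:
    - [0,0,0,0]
    - [0,0,0,0]
    - [0,0,0,0]
    - [0,0,0,0]
    - [0,0,0,0]
    - [0,0,0,0]
    - [0,0,0,0]
    - [0,0,0,0]
  hand: 0.03

```text
t: 26.3
ee_pos: [471.3, 45.3, 48.2]
orientation: [0.17, 1.516, -0.169]
ft_force: [-0.0, 0.4, 0.8]
width: 43.5
```

Call:
arm_command:
  deltas:
    - [-0.01,0,0,0]
    - [-0.03,0,0,0]
    - [-0.04,0,0,0]
    - [-0.04,0,0,0]
    - [-0.04,0,0,0]
    - [0,0,0,0]
    - [0,0,0,0]

```text
t: 27.0
ee_pos: [462.3, 46.1, 216.7]
orientation: [0.17, 1.517, -0.169]
ft_force: [-0.3, 0.2, 0.6]
width: 43.6
```

```bash
python3 - <<'E'
from h import *
go(578,274,210)
E
```

```text
t 27.0 pos [462.3  46.1 216.7] F [-0.3  0.2  0.6] w 43.6 yawY 77.5 tiltx [ 0.047 -0.004 -0.999] deltas m [0.0111 0.2475 0.0633]  q6 -1.27
```

Call:
arm_command:
  deltas:
    - [0,0.045,0.01,0]
    - [0,0.045,0.01,0]
    - [0,0.045,0.01,0]
    - [0,0.045,0.01,0]
    - [0,0.04,0.01,0]
    - [0,0.02,0,0]
    - [0,0,0,0]
    - [0,0,0,0]

```text
t: 27.8
ee_pos: [561.3, 275.4, 208.8]
orientation: [0.167, 1.531, -0.178]
ft_force: [-0.2, -0.3, -0.7]
width: 44.2
```

```bash
python3 - <<'E'
from h import *
go(570,274,115)
E
```

```text
t 27.8 pos [561.3 275.4 208.8] F [-0.2 -0.3 -0.7] w 44.2 yawY 77.3 tiltx [ 0.032 -0.011 -0.999] deltas m [0.094  0.0009 0.0056]  q6 -0.89
```

Call:
arm_command:
  deltas:
    - [0.025,0.004,0.005,0]
    - [0.025,0.004,0,0]
    - [0.025,0,0,0]
    - [0.015,0,0,0]
    - [0.008,0,0,0]
    - [0,0,0,0]
    - [0,0,0,0]

```text
t: 28.5
ee_pos: [568.4, 273.3, 105.9]
orientation: [0.168, 1.535, -0.186]
ft_force: [0.7, 0.5, 0.7]
width: 43.6
```

Call:
arm_command:
  deltas:
    - [0.003,0,0,0]
    - [0,0,0,0]
    - [0,0,0,0]
    - [0,0,0,0]
  hand: 0.062

```text
t: 28.9
ee_pos: [570.2, 273.9, 106.0]
orientation: [0.17, 1.531, -0.184]
ft_force: [0.3, -0.2, 0.3]
width: 61.7
```

Call:
arm_command:
  deltas:
    - [-0.02,0,0,0]
    - [-0.03,0,0,0]
    - [-0.04,0,0,0]
    - [-0.04,0,0,0]
    - [-0.03,0,0.03,0]
    - [0,0,0.03,0]
    - [0,0,0.03,0]
    - [0,0,0,0]
  hand: 0.0878

```text
t: 29.7
ee_pos: [654.8, 256.5, 279.0]
orientation: [0.168, 1.527, -0.18]
ft_force: [0.6, -0.1, 0.6]
width: 87.8
```

```bash
python3 - <<'E'
from h import *
go(400,235,200)
im,c=snap('wrist','w11');
im,c=snap('side','s11');
cv2.imwrite('pics/s11z.png',cv2.resize(im[190:300,210:360],None,fx=5,fy=5))
E
```

```text
t 29.7 pos [654.8 256.5 279. ] F [ 0.6 -0.1  0.6] w 87.8 yawY 77.2 tiltx [ 0.035 -0.011 -0.999] deltas m [ 0.0702 -0.0771 -0.2465]  q6 -0.97
```

View pics/w11.png

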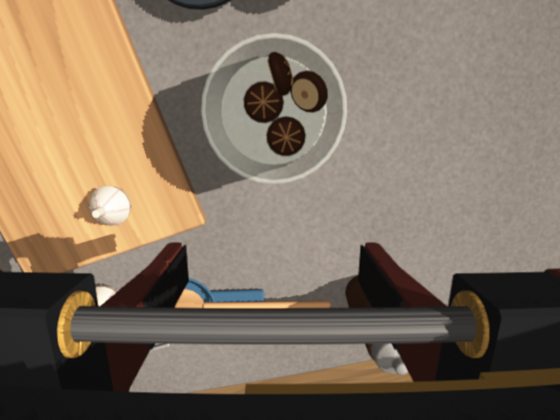

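View pics/s11z.png

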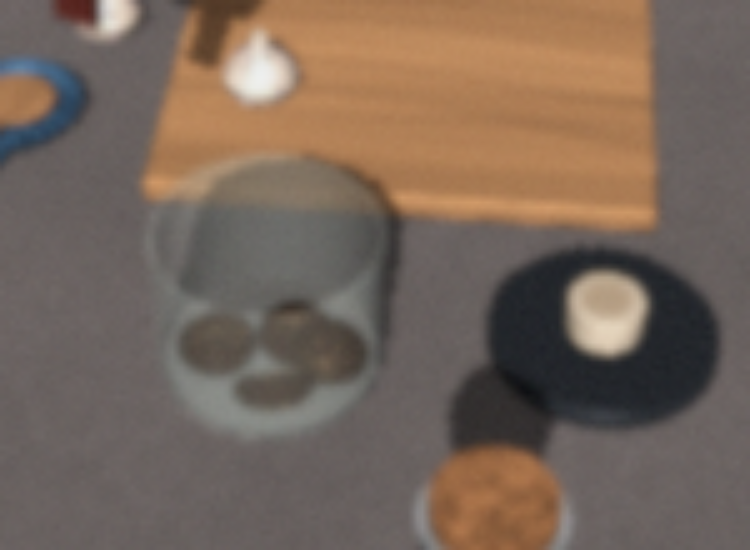

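Call:
arm_command:
  deltas:
    - [-0.02,0.04,-0.02,0]
    - [0,0.045,-0.02,0]
    - [0,0.045,-0.02,0]
    - [0,0.045,-0.02,0]
    - [0,0,0,0]
    - [0,-0.02,0,0]
    - [0,-0.02,0,0]
    - [0,-0.02,0,0]
    - [0,-0.02,0,0]
    - [0,-0.02,0,0]

```text
t: 30.8
ee_pos: [573.6, 351.9, 289.0]
orientation: [0.154, 1.545, -0.181]
ft_force: [0.3, -0.4, 0.1]
width: 88.0
```

```bash
python3 - <<'E'
from h import *
go(475,250,280)
im=cv2.imread('pics/w11.png')
E
```

```text
t 30.8 pos [573.6 351.9 289. ] F [ 0.3 -0.4  0.1] w 88.0 yawY 77.7 tiltx [ 0.017 -0.019 -1.   ] deltas m [ 0.0093 -0.1204 -0.0749]  q6 -0.8
```

Call:
arm_command:
  deltas:
    - [0,-0.02,-0.015,0]
    - [0,-0.02,-0.015,0]
    - [0,-0.02,-0.015,0]
    - [0,-0.02,-0.015,0]
    - [0,-0.02,-0.01,0]
    - [0,-0.015,0,0]
    - [0,0,0,0]
    - [0,0,0,0]

```text
t: 31.6
ee_pos: [468.3, 243.0, 287.0]
orientation: [0.149, 1.552, -0.187]
ft_force: [0.4, 0.4, -0.4]
width: 87.9
```

```bash
python3 - <<'E'
from h import *
go(400,235,100)
im,c=snap('wrist','w12')
E
```

```text
t 31.6 pos [468.3 243.  287. ] F [ 0.4  0.4 -0.4] w 87.9 yawY 77.7 tiltx [ 0.009 -0.025 -1.   ] deltas m [ 0.1865 -0.0182 -0.0676]  q6 -0.87
```

View pics/w12.png

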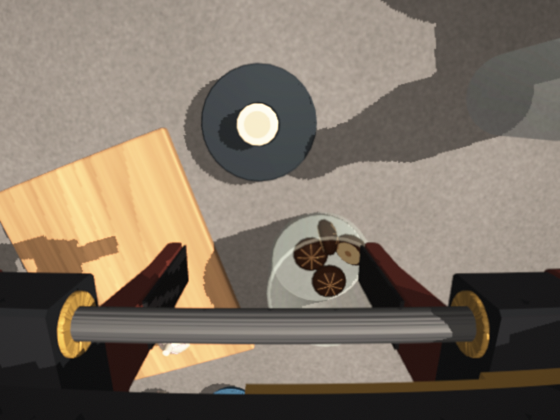

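Call:
arm_command:
  deltas:
    - [0,-0.045,-0.01,0]
    - [0,-0.045,-0.01,0]
    - [0,-0.045,-0.01,0]
    - [0,-0.045,-0.01,0]
    - [0,0,0,0]

```text
t: 32.15
ee_pos: [393.2, 74.4, 289.6]
orientation: [0.146, 1.551, -0.182]
ft_force: [0.3, 0.4, 0.1]
width: 87.8
```

```bash
python3 - <<'E'
from h import *
go(400,235,100)
E
```

```text
t 32.15 pos [393.2  74.4 289.6] F [0.3 0.4 0.1] w 87.8 yawY 78.0 tiltx [ 0.011 -0.024 -1.   ] deltas m [ 0.1858  0.1624 -0.0298]  q6 -1.17
```

Call:
arm_command:
  deltas:
    - [0,0.015,0,0]
    - [0,0.015,0,0]
    - [0,0.015,0,0]
    - [0,0.015,0,0]
    - [0,0.015,0,0]
    - [0,0.015,0,0]
    - [0,0.015,0,0]
    - [0,0.015,0,0]
    - [0,0.015,0,0]
    - [0,0.0,0,0]

```text
t: 33.15
ee_pos: [432.2, 220.1, 288.3]
orientation: [0.152, 1.544, -0.179]
ft_force: [-0.5, -0.1, -0.2]
width: 88.2
```

```bash
python3 - <<'E'
from h import *
go(400,235,100)
E
```

```text
t 33.15 pos [432.2 220.1 288.3] F [-0.5 -0.1 -0.2] w 88.2 yawY 77.9 tiltx [ 0.019 -0.019 -1.   ] deltas m [ 0.1873  0.0107 -0.0388]  q6 -0.88
```

```bash
python3 - <<'E'
from h import *
im,c=snap('wrist','w13')
hsv=cv2.cvtColor(im,cv2.COLOR_BGR2HSV)
cr=(hsv[...,2]>200)&(hsv[...,1]<100);cr[:,:200]=0;cr[235:]=0
blobs(im,'wrist',cr,200,'button',50,c)
E
```

```text
button [ 264  131   40   40 1271] [283.6 150.6] [399.4 236.2  50. ]
```

Call:
arm_command:
  deltas:
    - [0.03,0.005,-0.015,0]
    - [0.04,0.004,-0.015,0]
    - [0.04,0,-0.005,0]
    - [0.04,0,0,0]
    - [0.03,0,0,0]
    - [0.005,0,0,0]
    - [0,0,0,0]

```text
t: 33.9
ee_pos: [404.6, 231.5, 99.3]
orientation: [0.154, 1.539, -0.178]
ft_force: [0.3, -0.4, -0.1]
width: 88.1
```

```bash
python3 - <<'E'
from h import *
go(400.5,235,56)
E
```

```text
t 33.9 pos [404.6 231.5  99.3] F [ 0.3 -0.4 -0.1] w 88.1 yawY 77.8 tiltx [ 0.024 -0.018 -1.   ] deltas m [ 0.0432  0.0031 -0.0059]  q6 -0.81
```

Call:
arm_command:
  deltas:
    - [0.01,0.002,-0.004,0]
    - [0.01,0.002,-0.003,0]
    - [0.01,0,0,0]
    - [0.008,0,0,0]
    - [0.004,0,0,0]
    - [0,0,0,0]

```text
t: 34.5
ee_pos: [402.3, 238.1, 58.0]
orientation: [0.158, 1.532, -0.174]
ft_force: [0.2, 0.4, -0.3]
width: 87.7
```

```bash
python3 - <<'E'
from h import *
go(400,235.3,56)
E
```

```text
t 34.5 pos [402.3 238.1  58. ] F [ 0.2  0.4 -0.3] w 87.7 yawY 77.8 tiltx [ 0.031 -0.014 -0.999] deltas m [ 0.002  -0.0032 -0.0017]  q6 -0.78
```

Call:
arm_command:
  deltas:
    - [0.002,-0.003,-0.002,0]
    - [0,0,0,0]
    - [0,0,0,0]

```text
t: 34.8
ee_pos: [399.8, 235.3, 56.0]
orientation: [0.158, 1.532, -0.174]
ft_force: [-0.4, -0.4, 0.3]
width: 88.1
```

Call:
arm_command:
  deltas:
    - [0,0,0,0]
    - [0,0,0,0]
    - [0,0,0,0]
    - [0,0,0,0]
    - [0,0,0,0]
    - [0,0,0,0]
    - [0,0,0,0]
    - [0,0,0,0]
  hand: 0.03

```text
t: 35.6
ee_pos: [400.2, 235.5, 56.7]
orientation: [0.159, 1.531, -0.173]
ft_force: [-0.2, 0.3, 1.0]
width: 43.5
```

```bash
python3 - <<'E'
from h import *
go(400,235.3,180)
im,c=snap('wrist','w14')
E
```

```text
t 35.6 pos [400.2 235.5  56.7] F [-0.2  0.3  1. ] w 43.5 yawY 77.8 tiltx [ 0.032 -0.013 -0.999] deltas m [-0.1232 -0.001   0.0041]  q6 -0.79
```

View pics/w14.png

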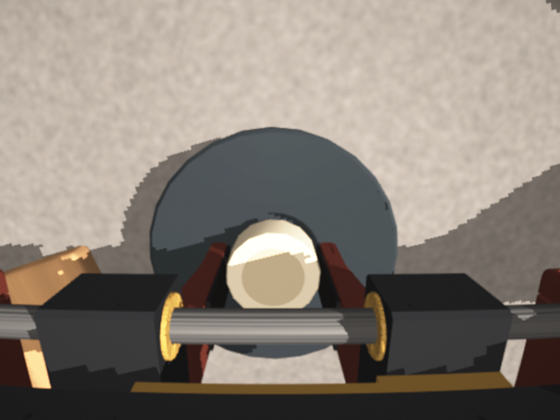

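Call:
arm_command:
  deltas:
    - [-0.01,0,0,0]
    - [-0.02,0,0,0]
    - [-0.03,0,0,0]
    - [-0.04,0,0,0]
    - [-0.04,0,0,0]
    - [-0.03,0,0,0]
    - [0,0,0,0]

```text
t: 36.35
ee_pos: [392.2, 236.7, 234.2]
orientation: [0.156, 1.536, -0.176]
ft_force: [-0.2, 0.4, -2.1]
width: 43.5
```

```bash
python3 - <<'E'
from h import *
go(584,274,220)
E
```

```text
t 36.35 pos [392.2 236.7 234.2] F [-0.2  0.4 -2.1] w 43.5 yawY 77.8 tiltx [ 0.027 -0.016 -1.   ] deltas m [0.0188 0.077  0.1792]  q6 -0.8
```

Call:
arm_command:
  deltas:
    - [0,0.014,0.03,0]
    - [0,0.014,0.03,0]
    - [0,0.014,0.03,0]
    - [0,0.014,0.03,0]
    - [0,0.014,0.03,0]
    - [0,0.007,0.02,0]
    - [0,0,0.005,0]
    - [0,0,0,0]

```text
t: 37.15
ee_pos: [579.0, 273.1, 229.8]
orientation: [0.15, 1.548, -0.181]
ft_force: [0.7, 0.1, -2.5]
width: 43.3
```

```bash
python3 - <<'E'
from h import *
go(584,274,175)
E
```

```text
t 37.15 pos [579.  273.1 229.8] F [ 0.7  0.1 -2.5] w 43.3 yawY 77.9 tiltx [ 0.015 -0.021 -1.   ] deltas m [0.0549 0.0029 0.0037]  q6 -0.91
```

Call:
arm_command:
  deltas:
    - [0.015,0.002,0.003,0]
    - [0.015,0.001,0,0]
    - [0.012,0,0,0]
    - [0.008,0,0,0]
    - [0,0,0,0]
    - [0,0,0,0]

```text
t: 37.75
ee_pos: [577.7, 273.1, 172.5]
orientation: [0.147, 1.555, -0.183]
ft_force: [0.0, -0.4, -2.1]
width: 43.4
```

```bash
python3 - <<'E'
from h import *
go(584,274,141)
E
```

```text
t 37.75 pos [577.7 273.1 172.5] F [ 0.  -0.4 -2.1] w 43.4 yawY 78.0 tiltx [ 0.007 -0.024 -1.   ] deltas m [0.0315 0.0028 0.0056]  q6 -0.91
```

Call:
arm_command:
  deltas:
    - [0.003,0.002,0.005,0]
    - [0.003,0,0.001,0]
    - [0,0,0,0]
    - [0,0,0,0]

```text
t: 38.15
ee_pos: [585.7, 274.2, 167.6]
orientation: [0.148, 1.552, -0.181]
ft_force: [0.3, -0.4, -2.9]
width: 43.4
```

```bash
python3 - <<'E'
from h import *
go(584,274,141)
im,c=snap('wrist','w15')
im,c=snap('side','s15')
cv2.imwrite('pics/s15z.png',cv2.resize(im[180:300,200:350],None,fx=5,fy=5))
E
```

```text
t 38.15 pos [585.7 274.2 167.6] F [ 0.3 -0.4 -2.9] w 43.4 yawY 78.0 tiltx [ 0.01  -0.023 -1.   ] deltas m [ 0.0266 -0.     -0.002 ]  q6 -0.91
```

View pics/w15.png

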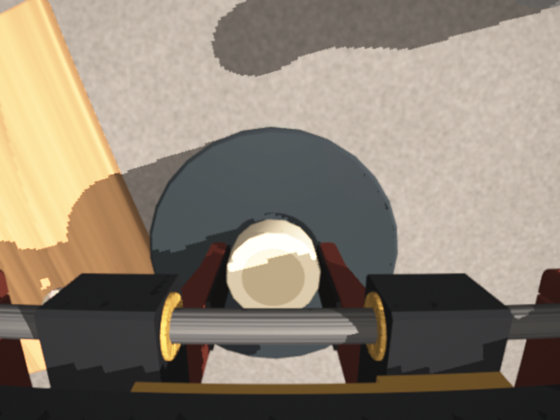

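View pics/s15z.png

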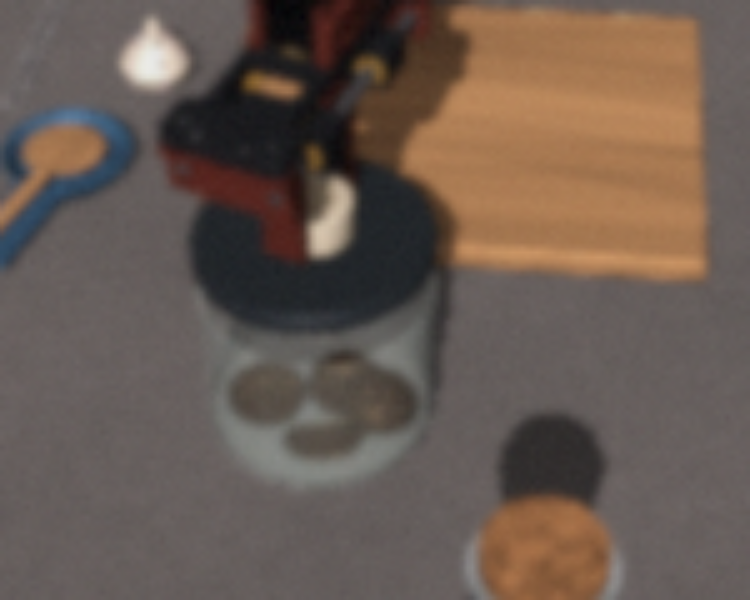

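Lid is centred over the mouth; lower gently.

Call:
arm_command:
  deltas:
    - [0.006,0,-0.001,0]
    - [0.006,0,0,0]
    - [0.005,0,0,0]
    - [0.003,0,0,0]
    - [0,0,0,0]

```text
t: 38.75
ee_pos: [584.3, 273.8, 145.7]
orientation: [0.147, 1.552, -0.182]
ft_force: [-0.8, 0.1, -2.6]
width: 43.6
```

```bash
python3 - <<'E'
from h import *
go(584,274,141)
E
```

```text
t 38.75 pos [584.3 273.8 145.7] F [-0.8  0.1 -2.6] w 43.6 yawY 78.0 tiltx [ 0.01  -0.023 -1.   ] deltas m [ 0.0047  0.0002 -0.0004]  q6 -0.91
```

Call:
arm_command:
  deltas:
    - [0.002,0,0,0]
    - [0.002,0,0,0]
    - [0.001,0,0,0]
    - [0,0,0,0]

```text
t: 39.15
ee_pos: [584.5, 273.8, 140.9]
orientation: [0.148, 1.552, -0.181]
ft_force: [-1.7, -1.2, 1.1]
width: 43.7
```

Seated (contact at the expected 141 mm). Release, retreat and look.

Call:
arm_command:
  deltas:
    - [0,0,0,0]
    - [0,0,0,0]
    - [0,0,0,0]
    - [0,0,0,0]
    - [0,0,0,0]
    - [-0.01,0,0,0]
    - [-0.02,0,0,0]
    - [-0.04,0,0,0]
    - [-0.04,0,0,0]
    - [0,0,0,0]
  hand: 0.0878

```text
t: 40.15
ee_pos: [584.0, 276.7, 257.2]
orientation: [0.148, 1.551, -0.181]
ft_force: [0.2, 0.0, -0.2]
width: 87.6
```

Call:
arm_command:
  deltas:
    - [0,0,0.03,0]
    - [0,0,0.03,0]
    - [0,0,0.02,0]
    - [0,0,0,0]
    - [0,0,0,0]
    - [0,0,0,0]
    - [0,0,0,0]
  hand: 0.0

```text
t: 40.85
ee_pos: [661.7, 260.2, 261.2]
orientation: [0.148, 1.551, -0.179]
ft_force: [-0.1, -0.8, 0.2]
width: 35.0
```

```bash
python3 - <<'E'
from h import *
im,c=snap('wrist','w16')
hsv=cv2.cvtColor(im,cv2.COLOR_BGR2HSV)
cr=(hsv[...,2]>200)&(hsv[...,1]<100);cr[:,:200]=0;cr[235:]=0
blobs(im,'wrist',cr,200,'button',134,c)
go(584,274,165)
im,c=snap('side','s16')
cv2.imwrite('pics/s16z.png',cv2.resize(im[180:300,200:350],None,fx=5,fy=5))
E
```

```text
button [ 244   77   58   60 2760] [272.3 106.3] [583.4 274.9 134. ]
t 40.9 pos [661.7 260.3 261.3] F [ 0.1  1.3 -0.7] w 31.3 yawY 78.1 tiltx [ 0.012 -0.021 -1.   ] deltas m [ 0.095  -0.0009 -0.0804]  q6 -0.99
```

View pics/w16.png

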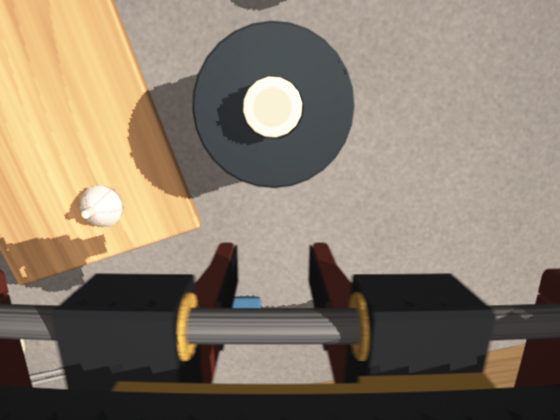

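View pics/s16z.png

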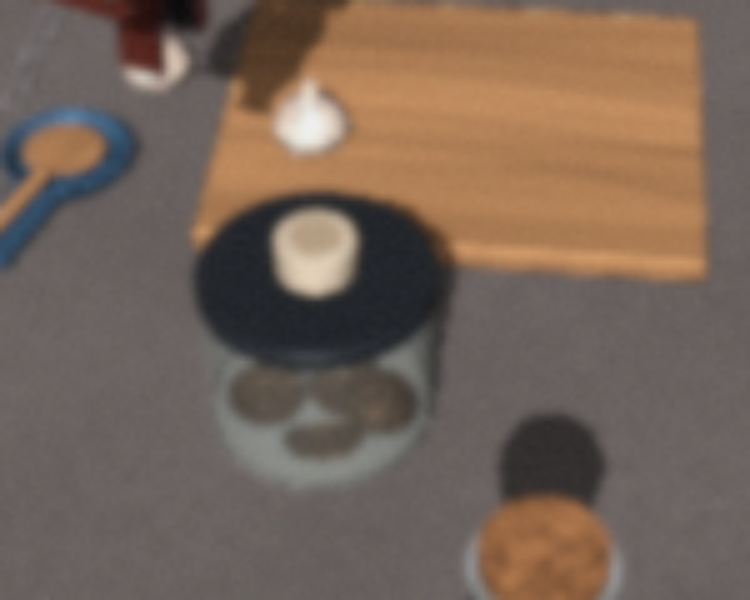

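Call:
arm_command:
  deltas:
    - [0.01,0,-0.03,0]
    - [0.02,0,-0.03,0]
    - [0.03,0,-0.015,0]
    - [0.02,0,-0.003,0]
    - [0,0,0,0]
    - [0,0,0,0]

```text
t: 41.55
ee_pos: [583.0, 276.6, 180.3]
orientation: [0.148, 1.547, -0.175]
ft_force: [0.3, 0.9, 0.4]
width: 0.6
```

```bash
python3 - <<'E'
from h import *
go(584,274,163)
E
```

```text
t 41.55 pos [583.  276.6 180.3] F [0.3 0.9 0.4] w 0.6 yawY 78.2 tiltx [ 0.016 -0.019 -1.   ] deltas m [ 0.0173 -0.0021  0.0012]  q6 -0.91
```

Call:
arm_command:
  deltas:
    - [0.008,-0.002,0.001,0]
    - [0.008,0,0,0]
    - [0.006,0,0,0]
    - [0.006,0,0,0]
    - [0.006,0,0,0]
    - [0.005,0,0,0]
    - [0.003,0,0,0]

```text
t: 42.25
ee_pos: [587.4, 274.4, 139.3]
orientation: [0.152, 1.542, -0.173]
ft_force: [-2.0, 0.4, 3.8]
width: 0.4
```

```bash
python3 - <<'E'
from h import *
go(584,274,132)
E
```

```text
t 42.25 pos [587.4 274.4 139.3] F [-2.   0.4  3.8] w 0.4 yawY 78.1 tiltx [ 0.021 -0.016 -1.   ] deltas m [ 0.0073 -0.0011 -0.0035]  q6 -0.92
```

Call:
arm_command:
  deltas:
    - [0.003,0,0,0]
    - [0.003,0,0,0]
    - [0.002,0,0,0]

```text
t: 42.55
ee_pos: [587.6, 274.5, 131.8]
orientation: [0.152, 1.542, -0.173]
ft_force: [-7.0, -1.8, 21.7]
width: 1.0
```

Force 21.7 N at 131.8 mm: at the stop. Let go.

Call:
arm_command:
  deltas:
    - [-0.01,0,0,0]
    - [-0.02,0,0,0]
    - [-0.04,0,0,0]
    - [-0.04,0,0.02,0]
    - [-0.02,0,0.04,0]
    - [0,0,0.03,0]
    - [0,0,0,0]
    - [0,0,0,0]

```text
t: 43.35
ee_pos: [676.3, 256.6, 268.7]
orientation: [0.149, 1.538, -0.173]
ft_force: [0.0, -0.2, 0.7]
width: 0.6
```

```bash
python3 - <<'E'
from h import *
im,c=snap('wrist','w17')
hsv=cv2.cvtColor(im,cv2.COLOR_BGR2HSV)
cr=(hsv[...,2]>200)&(hsv[...,1]<100);cr[:,:200]=0;cr[235:]=0
blobs(im,'wrist',cr,200,'button',112,c)
go(584,274,165)
im,c=snap('side','s17')
cv2.imwrite('pics/s17z.png',cv2.resize(im[180:300,200:350],None,fx=5,fy=5))
im,c=snap('top','t17')
E
```

```text
button [ 246   59   54   56 2342] [272.7  86.3] [583.7 274.7 112. ]
t 43.4 pos [675.9 256.6 268.4] F [ 0.2 -0.3  0.9] w 0.4 yawY 78.2 tiltx [ 0.025 -0.018 -1.   ] deltas m [ 0.1008 -0.0005 -0.0964]  q6 -1.0
```

View pics/w17.png

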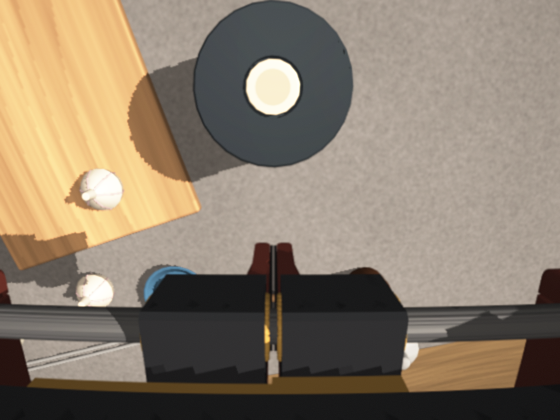

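View pics/s17z.png

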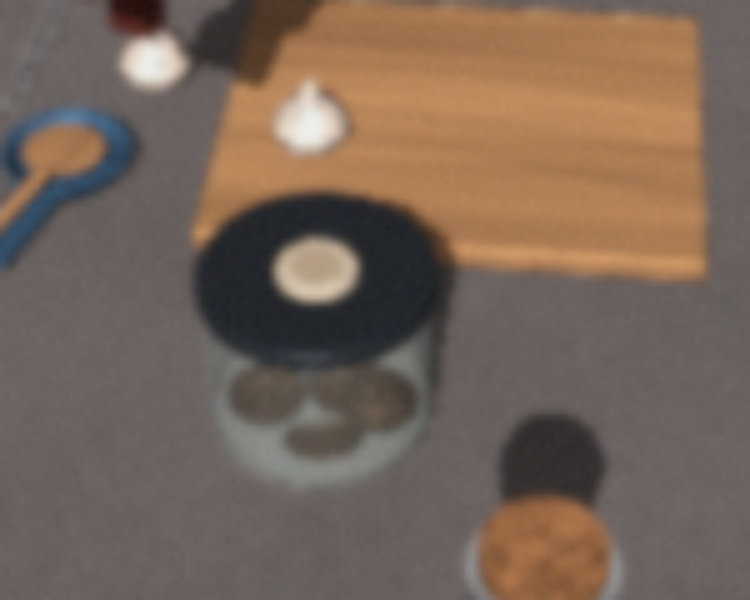

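View pics/t17.png

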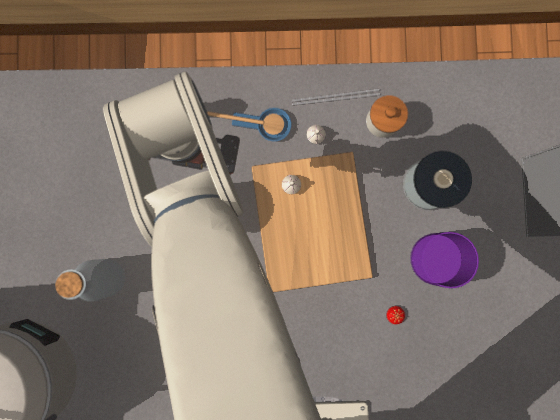

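```bash
python3 -c "
from workcell import ctrl
print(ctrl.close_job())"
```

```text
the job is handed in; nothing more can be done
None
```

The job is done and handed in at about 43 s of the 210 s allowed. Jar a, on the robot's left, held the last shiitake cap. I popped its button, lifted the lid off by it and set it flat on the bare counter. I then put the three caps from the board inside, reseated the lid and pressed the button down to the stop.

- **Final pictures:** the last side and wrist views show all four caps in the jar, the lid squarely on, and the button flush and staying down. The board holds only the garlic bulb. The cinnamon jar is still shut, and the garlic, carafe and red and purple look-alikes look unmoved.
- **Forces:** the highest wrist force I read was about 26 N, while popping the button at the start.
- **Off plan:** one cap landed upside down in the jar and another stands on edge. The tool drifted up to about 2.7° off vertical during the moves; the lid still seated at the expected height.

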